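# Open the cream tester

## Robot

A 6-joint arm with a two-finger parallel gripper is mounted at the origin on the work surface. World frame = base frame: x ahead of the robot, y to its left, z up, the work surface at z = 0. Lengths are in m, angles in rad, forces in N, time in s.
With the tool pointing down it reaches from about 0.4 to 0.825 m from the base axis. Payload 7 kg.
Tool frame: the origin (TCP) lies on the centre line of the jaws, within the pads' length; the fingertips stand 8 mm ahead of it and the grasp point (between the pads) lies 11 mm behind it (env.tip_reach is the distance from the TCP to the fingertips, in m); z points along the fingers, y is the direction in which the jaws open and shut (so a half turn about z gives the same grasp; the last joint's range is limited). The gripper opens to 85 mm and grips with 20 to 120 N. Pads are 22 mm wide; open, the fingers measure 114 mm over their backs; the gripper's body (76 mm by 85 mm) begins 54 mm behind the grasp point. The pads swing forward as they close: fully open they stand 13 mm farther back than shut.
Start: joints at [1.63, 0.359, 0.012, 0, -1.224, -0.288], TCP at [0.153, 0.657, 0.239] pointing down, gripper open.
Joint ranges: [-3.07, 3.07], [-1.43, 2.12], [-1.02, 1.25], [-3.03, 1.67], [-3.05, -0], [-3.03, 3.03]. Speed limits (rad/s): [2.39, 2.39, 3.01, 3.14, 3.14, 3.14].

## Interface

Orientations are given as a unit quaternion [x, y, z, w].
In Python, from cell import env, vision, workorder gives the robot as it stands.
- The arm moves only by the tool carry_out, never from a script. Its arguments are lists of equal length, an entry for each row: "fingers": the gripper's target within -1 to 1 (shut at 1, half-way at 0, fully open at -1); "slide": the shift along the tool's x, y, z each as a share of 0.2 m, from -1 to 1, a list of three; "yaw": the turn about the tool's z as a share of 1.5 rad, from -1 to 1. In form: {"fingers": [fingers, ...], "slide": [[dx, dy, dz], ...], "yaw": [yaw, ...]}. A call has 1 to 5 rows; each row is the pose to reach, as a shift and turn from the pose commanded when the call began, along the tool's axes at that moment; what a row does not reach only later rows make up. A row lasts 1/12 s, in which the tool goes at most 41.7 mm and 7.16 degrees, less where a joint would pass 70% of its speed; a pose out of reach is approached as far as the arm can. A call with a number of a shift or a turn outside -1 to 1 is refused whole. A call with a gripper value outside its range is refused whole. The fingers move at their own pace and stop on an object; "newtons" is the grip in N (left out, the last holds). Time passes only in rows, so rows that repeat a pose let the fingers close. It gives the time, the measured TCP pose, the force and the opening at its end, in the units of the state.
- env.observe(): the state, without advancing time (a new reading comes with each control period).
- vision.capture(name): name is "side" or "top"; returns a dict with "pixels" (480x640x3 uint8, blue, green, red), "mtx" (3x3 intrinsics, pixels), "xyz" and "orientation" of the camera in the world. Camera axes: x right, y down, z forward; pixel columns grow to the right and rows downward; lengths in m; the calibration is good to about 2 mm. A picture is of the moment at which its call begins. There is no depth.
- workorder.close_job(): hands the job in, once; it reports no verdict.
Trained networks look in a picture, given as the dict that the camera call returned (one of the last four; its "shot" number tells which), for a name from the list of things; names that differ only in an ending like _2 or _b are one class to them, and where a whole thing is asked for, a point or a joint stands for the part that bears it (a point fixed in the world has none). Each returns a list of dicts, best first, with "p" (0 to 1); they miss things now and then, are a little off and sometimes report something else, mostly with a low value. They report only what shows in the picture. A call takes as long as a camera call. They do not tell look-alikes from the thing itself.
- vision.cut_out(query, picture): "region" (480x640 bool, what is visible of it) and "box" ([centre column, centre row, width, height] in pixels, round what is visible of it).
- vision.pinpoint(query, picture): "position" ([column, row] in pixels: a listed point, or the origin of a listed thing).
The state is a dict: "t": time; "joints": joint angles; "dq": joint speeds; "effort": joint torques, N m; "eef_pos": TCP position; "ee_rot": TCP orientation; "wrist_force": force on the tool from outside, world axes, zero at the start; "torque": the same for the moment, N m; "finger_gap": opening from 0.0 (shut) to 1.0 (fully open).
Only numpy, scipy, OpenCV 4.12 (cv2) and the standard library are available. Lean on these libraries where they do the work, as an engineer would, in place of code of your own. Each camera call takes 0.05 s, during which the arm holds its last target.

## Task

Open the cream tester on the cosmetics counter: unscrew the brass lid of the widest of the three jars (anticlockwise seen from above, about a quarter turn frees its quick thread), lift it straight off, and set it down right way up in the empty black tray; do not drop it. Let go of it there.

Things in the scene. Friction and masses are not known exactly. Their poses are not given: they have to be found in the camera images.
- jar: Widest of three white jars with brass lids on 90 mm square grey plinths; fixed. Body 72 mm wide, shoulder 52 mm above the counter; neck 38 mm wide, its rim 70 mm up inside the lid. Origin: centre of the underside, on the counter; z up. The bystander jars: a tall slim one, 101 mm high with a 38 mm wide lid, and a small low one, 54 mm high with a 42 mm wide lid.
- lid: Lid of that jar: 62 mm wide, 34 mm high, 70 g, round smooth sides, thin dark line along x on its flat top. Origin: centre of its underside (54 mm above the counter when on); z up. Its thread holds it down until turned anticlockwise 50 to 70 degrees from the start; free to lift up to 140. Turns easily without rising; 2 mm play sideways. Lifting 20 mm clears the neck. Grip across any diameter.
- tray: The empty one of two black square trays (the other holds lipsticks): 140 mm square, floor 4 mm thick, thin steel rim 4 mm wide and 10 mm above the counter; fixed. Origin: centre of its underside, on the counter; x and y along its sides, z up.
Not all that is in view belongs to the job. What is shaped like the tray but red is not meant. Leave any purple look-alike of the lid alone.

How it is judged:
On the way, in this order (a step that is already met when the one before it is completed fails the run):
1. the lid has been unscrewed: turned at least 60 degrees from tight while still on the jar's neck (angle between the x axis of lid and the x axis of jar, either way round above 1.05 rad and horizontal distance between lid and jar below 0.008 m and z of lid in the frame of jar below 0.064 m).
2. the lid has been lifted off the neck (z of lid in the frame of jar above 0.074 m).
At the end, for the whole second after the job is handed in: The lid lies at rest, right way up, flat on the floor of the empty tray (its centre within 45 mm of the tray's centre along both sides, its underside less than 9 mm above the counter, tilted less than 6 degrees) (x of lid in the frame of tray between -0.045 and 0.045 m and y of lid in the frame of tray between -0.045 and 0.045 m and z of lid in the frame of tray between 0 and 0.009 m and angle between lid's own z axis and vertical below 0.1 rad and linear speed of lid below 0.02 m/s); the robot touches nothing.
It fails at once if the lid is dropped: let go away from the jar with its underside more than 30 mm above the counter (z of lid in the frame of tray above 0.03 m and horizontal distance between lid and jar above 0.03 m and contact force between the fingers and lid below 0.1 N).
It also fails if it takes over 42 s, if anything falls off the work surface, if the arm or the gripper's body presses on something with over 40 N, if the wrist force passes 120 N, or if a joint passes its speed limit or range.

## Working session

There is one attempt and no reset: what is moved stays moved. The work goes in short steps, Python scripts to look and compute and a tool call to move; the robot and the scene stay as the last step left them, time stands still between calls to the robot, and variables do not carry over. Pictures are saved under pics/ and viewed, and the job is handed in when it is done.

Besides the shell and the picture viewer there is one more tool, called by a JSON object that holds its "fn" and its "kwargs". carry_out: Moves the arm, as the interface text tells. Shift numbers are shares of 0.2 m and turn numbers shares of 1.5 rad, none past 1 either way. Its arguments: {"type":"object","properties":{"fingers":{"type":"array"},"slide":{"type":"array"},"yaw":{"type":"array"},"newtons":{"type":"number"}},"required":["fingers","slide","yaw"]}

```bash
ls; mkdir -p pics; cat > h.py <<'E'
import numpy as np, cv2
from scipy.spatial.transform import Rotation as R
from cell import env, vision, workorder
E
python3 - <<'E'
from h import *
print(env.observe())
for n in ("side","top"):
    c=vision.capture(n); cv2.imwrite(f"pics/{n}0.png",c["pixels"]); print(n,c["mtx"],c["xyz"],c["orientation"],c["shot"])
    for q in ("jar","lid","tray"):
        for f in ("cut_out","pinpoint"):
            for d in getattr(vision,f)(q,c): print(n,q,f,round(d["p"],2),d.get("box"),d.get("position"))
E
```

```text
pics
{'t': 0.0, 'joints': array([ 1.63007967e+00,  3.59383194e-01,  1.10765755e-02, -3.36346048e-04,
       -1.22408675e+00, -2.88128709e-01]), 'dq': array([-0.00165357,  0.00189137, -0.00076257,  0.00041383,  0.00093654,
        0.00060372]), 'effort': array([ 6.17848527e-04, -5.83321846e+01,  2.93414676e+01,  6.93646207e+00,
       -6.04848654e-03, -3.05295757e-06]), 'eef_pos': array([0.1530294 , 0.65695809, 0.23837625]), 'ee_rot': array([ 9.93453994e-01, -1.14230025e-01, -1.77292610e-05,  8.13833392e-04]), 'wrist_force': array([ 0.12756789, -0.10101662,  0.19373005]), 'torque': array([ 0.02193044, -0.0138968 ,  0.03713085]), 'finger_gap': 0.9995521341846997}
side [[458.58200837   0.         322.6661749 ]
 [  0.         458.58200837 235.01123539]
 [  0.           0.           1.        ]] [ 0.02505129 -0.5536947   0.58721517] [ 0.83796461 -0.27992017  0.15061053 -0.44359495] 1
side jar cut_out 0.74 [386.9, 255.1, 47.4, 35.9] None
side jar pinpoint 0.63 None [387.5, 258.5]
side lid cut_out 0.85 [388.1, 229.9, 30.1, 26.1] None
side lid cut_out 0.58 [330.1, 279.8, 29.4, 36.0] None
sid
[... 277 characters left out ...]
.7]
top [[596.03351127   0.         326.85406899]
 [  0.         596.03351127 246.25570145]
 [  0.           0.           1.        ]] [0.31768125 0.08287727 1.2452327 ] [-0.69548378  0.71455156 -0.0510033   0.05583052] 2
top jar cut_out 0.64 [372.5, 202.2, 55.0, 57.3] None
top jar pinpoint 0.69 None [369.8, 200.5]
top lid cut_out 0.68 [376.8, 268.9, 29.5, 31.5] None
top lid cut_out 0.57 [374.3, 195.0, 29.8, 35.0] None
top lid pinpoint 0.84 None [373.7, 196.7]
top lid pinpoint 0.77 None [376.6, 267.7]
top tray cut_out 0.87 [295.9, 281.4, 71.7, 66.7] None
top tray cut_out 0.77 [175.9, 317.5, 83.0, 76.6] None
top tray pinpoint 0.86 None [295.7, 283.7]
top tray pinpoint 0.72 None [180.0, 315.3]
```

View pics/side0.png

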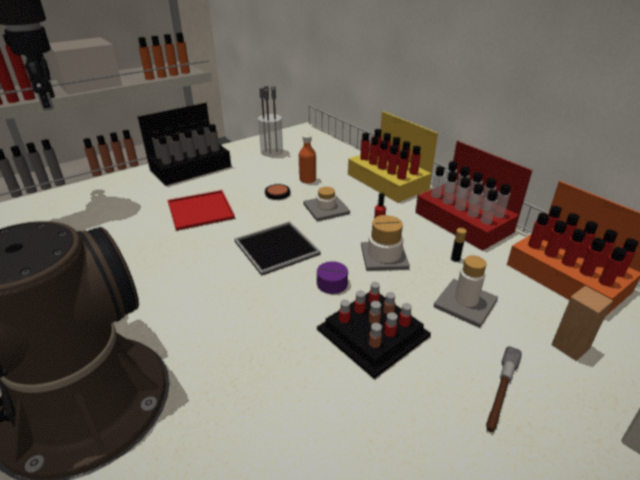

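View pics/top0.png

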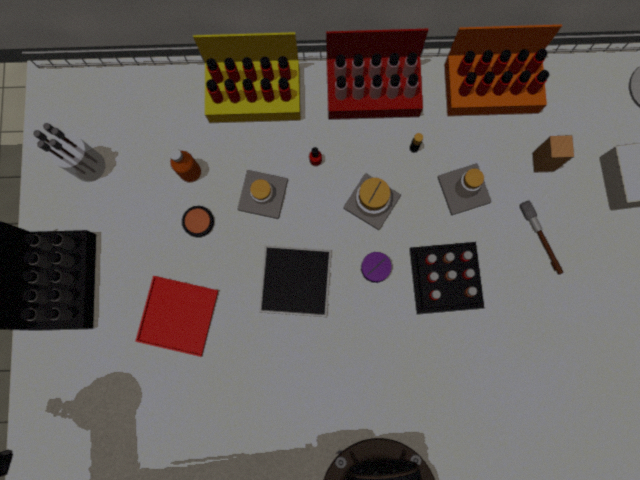

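```bash
python3 - <<'E'
import cv2
a=cv2.imread("pics/top0.png")[150:360,120:440]; cv2.imwrite("pics/topz.png",cv2.resize(a,None,fx=2.5,fy=2.5,interpolation=cv2.INTER_CUBIC))
a=cv2.imread("pics/side0.png")[170:350,160:460]; cv2.imwrite("pics/sidez.png",cv2.resize(a,None,fx=2.6,fy=2.6,interpolation=cv2.INTER_CUBIC))
E
```

```text
(no output)
```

View pics/topz.png

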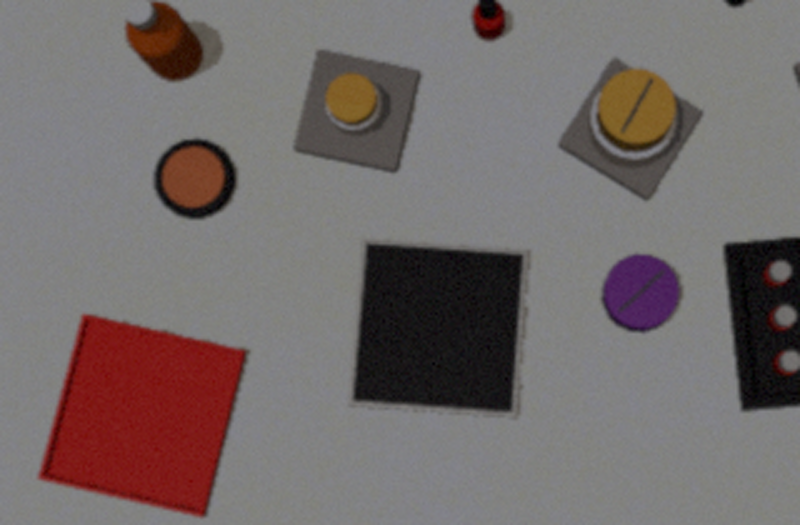

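View pics/sidez.png

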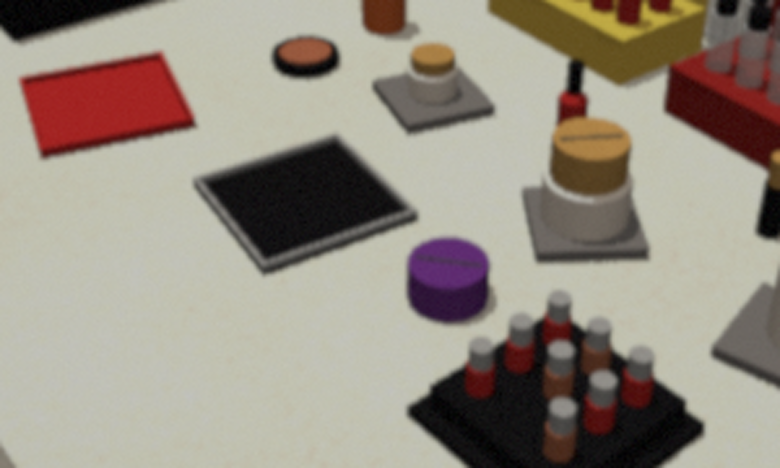

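The side and top views agree. The wide jar's lid is at (388,230) side and (375,194) top. The empty black tray with the steel rim is at (277,247) side and (296,282) top. The purple decoy, the red tray and the lipstick tray are separate objects. Next I'll triangulate.

```bash
cat >> h.py <<'E'
def ray(c,p):
    q=cv2.undistortPoints(np.array([[p]],float),c["mtx"],None)[0,0]
    d=R.from_quat(c["orientation"]).apply([q[0],q[1],1.]); return np.array(c["xyz"]),d/np.linalg.norm(d)
def tri(rs):
    A=sum(np.eye(3)-np.outer(d,d) for o,d in rs); b=sum((np.eye(3)-np.outer(d,d))@o for o,d in rs)
    x=np.linalg.solve(A,b); return x,[np.linalg.norm(np.cross(x-o,d)) for o,d in rs]
def atz(c,p,z):
    o,d=ray(c,p); return o+d*(z-o[2])/d[2]
def proj(c,X):
    X=np.atleast_2d(X); r=R.from_quat(c["orientation"]).inv()
    return cv2.projectPoints(r.apply(X-np.array(c["xyz"])),np.zeros(3),np.zeros(3),c["mtx"],None)[0][:,0]
E
python3 - <<'E'
from h import *
s=vision.capture("side"); t=vision.capture("top")
print("linemid",tri([ray(s,(386.9,223.1)),ray(t,(375.4,192.2))]))
print("line ends", atz(t,(370,202.4),.088),atz(t,(380.8,182),.088),atz(s,(374.6,223.5),.088),atz(s,(399.2,222.7),.088))
best=lambda q,c,near:min(vision.pinpoint(q,c),key=lambda d:np.hypot(*(np.array(d["position"])-near)))["position"]
for q,a,b in (("lid",(388,236),(374,197)),("jar",(387,258),(370,200)),("tray",(276,245),(296,284))):
    print(q,tri([ray(s,best(q,s,a)),ray(t,best(q,t,b))]))
def mask(q,c,near):
    d=min(vision.cut_out(q,c),key=lambda d:np.hypot(*(np.array(d["box"][:2])-near))); return d["region"]
for n,c,nr in (("s",s,(277,249)),("t",t,(296,281))):
    m=mask("tray",c,nr).astype(np.uint8); k=max(cv2.findContours(m,0,2)[0],key=cv2.contourArea)
    h=cv2.approxPolyDP(cv2.convexHull(k),5,True)[:,0]; print(h)
    P=np.array([atz(c,p,.008) for p in h.astype(float)]); print(P.round(4), P.mean(0))
# lid top by colour in top view
hsv=cv2.cvtColor(t["pixels"],cv2.COLOR_BGR2HSV)
for n,c,near in(("t",t,(375,194)),("s",s,(388,230))):
    m=mask("lid",c,near); ys,xs=np.nonzero(m); P=np.c_[xs,ys]
    print(n,"mask",P.mean(0),np.ptp(P,0))
E
```

```text
linemid (array([ 0.60012902, -0.0109392 ,  0.08828611]), [np.float64(3.6477337592869644e-05), np.float64(3.6477337592792754e-05)])
line ends [5.79782254e-01 5.24207031e-04 8.80000000e-02] [ 0.62078057 -0.02255296  0.088     ] [0.57947323 0.00313564 0.088     ] [ 0.62143321 -0.02440922  0.088     ]
lid (array([ 0.60423526, -0.00891276,  0.05567139]), [np.float64(0.0007855836805103632), np.float64(0.0007855836805103461)])
jar (array([ 6.03958791e-01, -6.50386173e-03,  1.57128068e-04]), [np.float64(0.0032913087467454655), np.float64(0.0032913087467455085)])
tray (array([ 0.43906968,  0.1591578 , -0.00404783]), [np.float64(0.00015247793290325558), np.float64(0.000152477932903122)])
[[320 252]
 [260 275]
 [234 239]
 [290 222]]
[[0.4985 0.0786 0.008 ]
 [0.3563 0.0881 0.008 ]
 [0.3747 0.2318 0.008 ]
 [0.5133 0.216  0.008 ]] [0.43570767 0.15362212 0.008     ]
[[266 247]
 [330 252]
 [325 315]
 [259 311]]
[[0.5083 0.2167 0.008 ]
 [0.494  0.0826 0.008 ]
 [0.363  0.0965 0.008 ]
 [0.3748 0.2327 0.008 ]] [0.43502438 0.15710447 0.008     ]
t mask [373.67001255 193.94479297] [31 31]
s mask [386.49865952 230.28150134] [30 27]
```

```bash
python3 - <<'E'
from h import *
from scipy.optimize import minimize
print(env.tip_reach,[a for a in dir(env) if a[0]!='_'])
s=vision.capture("side"); t=vision.capture("top")
th=np.linspace(0,2*np.pi,60); 
def cyl(x,y,z0=.054,z1=.088,r=.031):
    return np.r_[np.c_[x+r*np.cos(th),y+r*np.sin(th),z0+0*th],np.c_[x+r*np.cos(th),y+r*np.sin(th),z1+0*th]]
ms=[]
for c,nr in((s,(388,230)),(t,(375,194))):
    hsv=cv2.cvtColor(c["pixels"],cv2.COLOR_BGR2HSV); m=((hsv[...,1]>110)&(hsv[...,0]>8)&(hsv[...,0]<28)).astype(np.uint8)
    n,l,st,ce=cv2.connectedComponentsWithStats(m); k=l[nr[1],nr[0]+4]; print(k,st[k],ce[k]); 
    mm=cv2.morphologyEx((l==k).astype(np.uint8),cv2.MORPH_CLOSE,np.ones((5,5))); ms.append((c,mm))
def cost(p,idx=(0,1)):
    v=0
    for i in idx:
        c,m=ms[i]
        h=cv2.convexHull((proj(c,cyl(p[0],p[1]))*16).astype(np.float32)).astype(np.int32)
        g=np.zeros((480,640),np.uint8); cv2.fillConvexPoly(g,h,255,cv2.LINE_AA,4)
        v+=np.abs(g/255.-m).sum()
    return v
for idx in((0,),(1,),(0,1)):
    r=minimize(cost,[.601,-.010],args=(idx,),method="Nelder-Mead",options=dict(initial_simplex=[[.601,-.01],[.606,-.01],[.601,-.005]])); print(idx,r.x,r.fun,[ms[i][1].sum() for i in idx])
E
```

```text
0.008 ['PlanningError', 'observe', 'tip_reach']
112 [373 214  29  30 732] [386.37431694 229.09153005]
161 [359 178  32  32 773] [374.20310479 193.24450194]
(0,) [ 0.60610364 -0.00491381] 153.06274509803922 [np.uint64(732)]
(1,) [ 0.60128499 -0.00950006] 132.83529411764707 [np.uint64(783)]
(0, 1) [ 0.60313796 -0.00868249] 298.84705882352944 [np.uint64(732), np.uint64(783)]
```

{"fn": "carry_out", "kwargs": {"fingers": [-1,-1,-1,-1,-1], "slide": [[0.735,0.684,0],[0.735,0.684,0],[0.735,0.684,0],[0.735,0.684,0],[0.735,0.684,0]], "yaw": [0,0,0,0,0], "newtons": 40}}

```text
t: 1.82
eef_pos: [0.2662, 0.4884, 0.2395]
ee_rot: [0.993, -0.114, 0.0, -0.0]
wrist_force: [0.2, 0.1, -0.2]
finger_gap: 0.999
```

{"fn": "carry_out", "kwargs": {"fingers": [-1,-1,-1,-1,-1], "slide": [[0.735,0.684,0],[0.735,0.684,0],[0.735,0.684,0],[0.735,0.684,0],[0.735,0.684,0]], "yaw": [0,0,0,0,0]}}

```text
t: 2.23
eef_pos: [0.3782, 0.3219, 0.2398]
ee_rot: [0.993, -0.114, 0.0, -0.0]
wrist_force: [0.5, 1.2, 0.1]
finger_gap: 1.003
```

{"fn": "carry_out", "kwargs": {"fingers": [-1,-1,-1,-1,-1], "slide": [[0.735,0.684,0],[0.735,0.684,0],[0.735,0.684,0],[0.735,0.684,0],[0.735,0.684,0]], "yaw": [0,0,0,0,0]}}

```text
t: 2.65
eef_pos: [0.4905, 0.1553, 0.2397]
ee_rot: [0.993, -0.114, 0.0, -0.0]
wrist_force: [0.7, 0.6, -0.9]
finger_gap: 1.002
```

```bash
cat >> h.py <<'E'
def need(xyz):
    o=env.observe(); r=R.from_quat(o["ee_rot"]); M=r.as_matrix()
    print("t",o["t"],"pos",o["eef_pos"].round(4),"tilt",np.degrees(np.arccos(-M[2,2])).round(2),"yaw",np.arctan2(M[1,0],M[0,0]).round(3),"q",o["joints"].round(2),"F",o["wrist_force"].round(1),"gap",round(o["finger_gap"],3))
    d=r.inv().apply(np.array(xyz)-o["eef_pos"]); print("shift share",(d/.2).round(3), d.round(4))
E
python3 - <<'E'
from h import *
need([.602,-.009,.2])
E
```

```text
t 2.65 pos [0.4905 0.1553 0.2397] tilt 0.05 yaw -0.229 q [ 0.69  0.09 -0.34  0.   -1.14  0.65] F [ 0.7  0.6 -0.9] gap 1.002
shift share [0.729 0.674 0.199] [0.1459 0.1347 0.0398]
```

{"fn": "carry_out", "kwargs": {"fingers": [-1,-1,-1,-1,-1], "slide": [[0.729,0.674,0.2],[0.729,0.674,0.2],[0.729,0.674,0.2],[0.729,0.674,0.2],[0.729,0.674,0.2]], "yaw": [0.4,0.4,0.4,0.4,0.4]}}

```text
t: 3.07
eef_pos: [0.602, -0.0091, 0.1988]
ee_rot: [0.914, -0.406, 0.0, -0.0]
wrist_force: [0.8, 1.0, 1.2]
finger_gap: 0.997
```

{"fn": "carry_out", "kwargs": {"fingers": [-1,-1,-1], "slide": [[0,0,0],[0,0,0],[0,0,0]], "yaw": [0,0,0]}}

```text
t: 3.32
eef_pos: [0.6009, -0.007, 0.1991]
ee_rot: [0.915, -0.403, -0.0, 0.0]
wrist_force: [-0.5, -0.5, 0.4]
finger_gap: 1.001
```

```bash
python3 - <<'E'
from h import *
need([.602,-.009,.12])
for n in("side","top"):
    c=vision.capture(n); cv2.imwrite(f"pics/{n}1.png",c["pixels"])
    x,y=(388,215) if n=="side" else (375,195)
    a=c["pixels"][y-90:y+90,x-120:x+120]; cv2.imwrite(f"pics/{n}1z.png",cv2.resize(a,None,fx=3.2,fy=3.2,interpolation=cv2.INTER_CUBIC))
E
```

```text
t 3.3167 pos [ 0.6009 -0.007   0.1991] tilt 0.02 yaw -0.829 q [ 0.31  0.27 -0.21 -0.   -1.09  0.43] F [-0.5 -0.5  0.4] gap 1.001
shift share [0.011 0.002 0.396] [0.0023 0.0005 0.0791]
```

View pics/side1z.png

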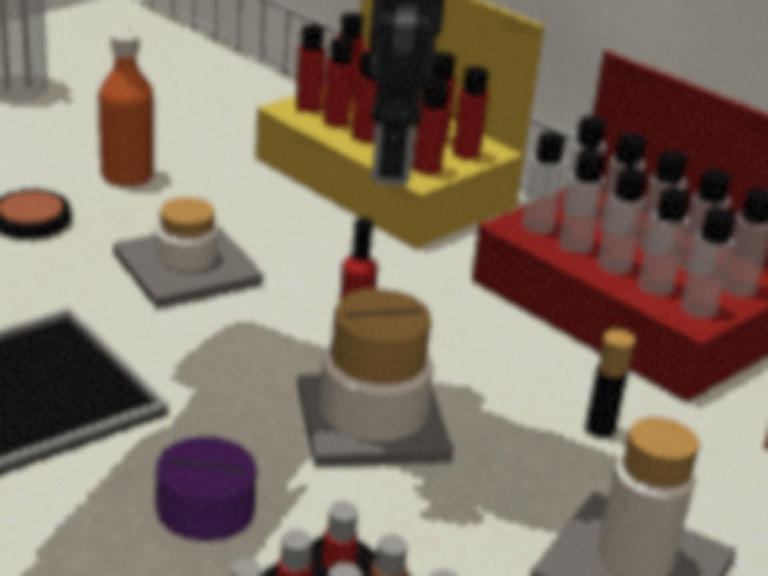

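```bash
python3 - <<'E'
from h import *
c=vision.capture("side")
o=env.observe(); p=o["eef_pos"]; y=R.from_quat(o["ee_rot"]).as_matrix()[:,1]
for s in (.0425,-.0425,.05,-.05):
    X=p+s*y
    print(s,[ (round(dz,3),proj(c,X+[0,0,dz])[0].round(1)) for dz in (-.012,-.008,0,.005,.013)])
E
```

```text
0.0425 [(-0.012, array([388.2, 188.2])), (-0.008, array([388.4, 186.3])), (0, array([388.7, 182.3])), (0.005, array([389. , 179.9])), (0.013, array([389.3, 175.9]))]
-0.0425 [(-0.012, array([390.9, 168.1])), (-0.008, array([391. , 166.2])), (0, array([391.4, 162.5])), (0.005, array([391.6, 160.2])), (0.013, array([392. , 156.4]))]
0.05 [(-0.012, array([387.9, 190.1])), (-0.008, array([388.1, 188.2])), (0, array([388.5, 184.3])), (0.005, array([388.7, 181.8])), (0.013, array([389.1, 177.8]))]
-0.05 [(-0.012, array([391.1, 166.4])), (-0.008, array([391.3, 164.6])), (0, array([391.6, 160.9])), (0.005, array([391.8, 158.6])), (0.013, array([392.2, 154.8]))]
```

View pics/top1z.png

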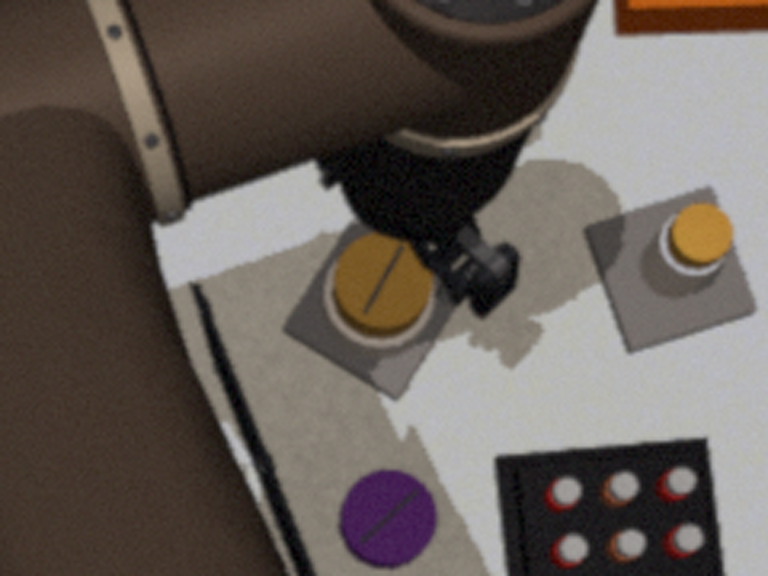

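{"fn": "carry_out", "kwargs": {"fingers": [-1,-1,-1,-1,-1], "slide": [[0.01,0.0,0.2],[0.01,0.0,0.35],[0.01,0.0,0.45],[0.01,0.0,0.5],[0.01,0.0,0.5]], "yaw": [0,0,0,0,0]}}

```text
t: 3.88
eef_pos: [0.6009, -0.0075, 0.0976]
ee_rot: [0.916, -0.402, -0.001, 0.001]
wrist_force: [-0.9, 0.2, 0.6]
finger_gap: 0.997
```

```bash
python3 - <<'E'
from h import *
need([.602,-.009,.063])
c=vision.capture("side"); x,y=388,215
a=c["pixels"][y-60:y+60,x-80:x+80]; cv2.imwrite("pics/side2z.png",cv2.resize(a,None,fx=5,fy=5,interpolation=cv2.INTER_CUBIC))
E
```

```text
t 3.8833 pos [ 0.6009 -0.0075  0.0976] tilt 0.19 yaw -0.827 q [ 0.31  0.37 -0.33 -0.   -0.88  0.43] F [-0.9  0.2  0.6] gap 0.997
shift share [0.009 0.001 0.173] [0.0019 0.0001 0.0346]
```

View pics/side2z.png

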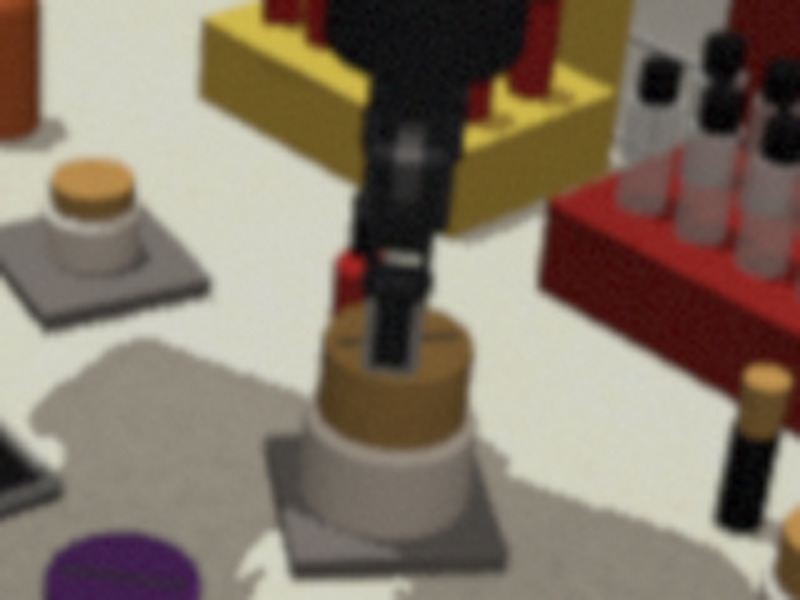

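{"fn": "carry_out", "kwargs": {"fingers": [-1,-1,-1,-1], "slide": [[0.01,0.0,0.08],[0.01,0.0,0.15],[0.01,0.0,0.17],[0.01,0.0,0.17]], "yaw": [0,0,0,0]}}

```text
t: 4.27
eef_pos: [0.6039, -0.0093, 0.066]
ee_rot: [0.915, -0.402, 0.0, -0.0]
wrist_force: [-0.8, -0.1, 0.1]
finger_gap: 1.0
```

{"fn": "carry_out", "kwargs": {"fingers": [0,0,0,0,0], "slide": [[0,0,0],[0,0,0],[0,0,0],[0,0,0],[0,0,0]], "yaw": [0,0,0,0,0], "newtons": 40}}

```text
t: 4.68
eef_pos: [0.6047, -0.0094, 0.0671]
ee_rot: [0.915, -0.402, 0.001, -0.001]
wrist_force: [-1.2, 1.5, 6.3]
finger_gap: 0.71
```

```bash
python3 - <<'E'
from h import *
need([.602,-.009,.063]); print(env.observe()["torque"])
c=vision.capture("side"); x,y=388,225
a=c["pixels"][y-60:y+60,x-80:x+80]; cv2.imwrite("pics/side3z.png",cv2.resize(a,None,fx=5,fy=5,interpolation=cv2.INTER_CUBIC))
E
```

```text
t 4.6833 pos [ 0.6047 -0.0094  0.0671] tilt 0.15 yaw -0.828 q [ 0.31  0.4  -0.36  0.   -0.81  0.43] F [-1.2  1.5  6.3] gap 0.71
shift share [-0.01   0.009  0.021] [-0.0021  0.0017  0.0041]
[ 0.27314787  0.62913872 -0.06757317]
```

View pics/side3z.png

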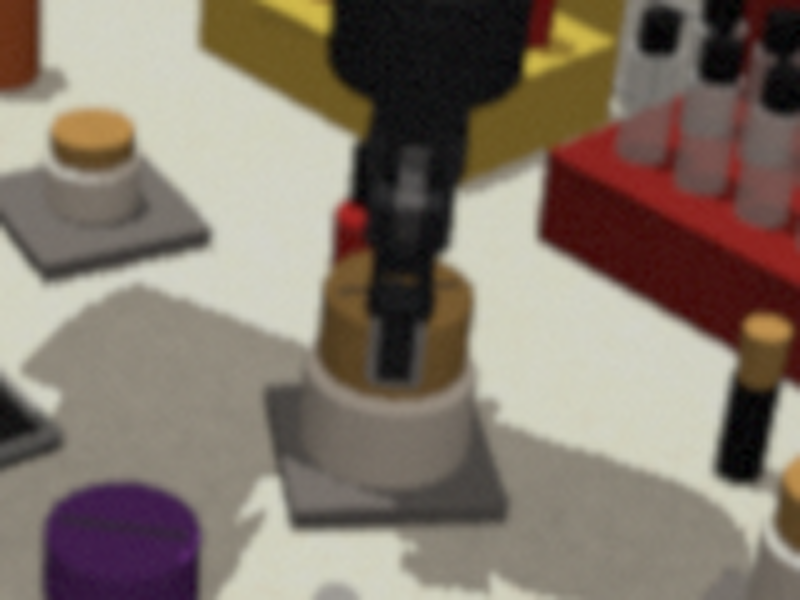

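{"fn": "carry_out", "kwargs": {"fingers": [0.1,0.1,0.1,0.1,0.1], "slide": [[0,0,0],[0,0,0],[0,0,0],[0,0,0],[0,0,0]], "yaw": [-0.05,-0.12,-0.19,-0.26,-0.33]}}

```text
t: 5.15
eef_pos: [0.6046, -0.0093, 0.0671]
ee_rot: [0.987, -0.163, 0.001, -0.0]
wrist_force: [-2.5, 2.0, 6.4]
finger_gap: 0.713
```

```bash
python3 - <<'E'
from h import *
need([.602,-.009,.066]); print(env.observe()["torque"])
E
```

```text
t 5.15 pos [ 0.6046 -0.0093  0.0671] tilt 0.14 yaw -0.328 q [ 0.31  0.4  -0.36  0.   -0.81  0.93] F [-2.5  2.   6.4] gap 0.713
shift share [-0.013  0.003  0.006] [-0.0025  0.0005  0.0011]
[ 0.32028597  0.7244009  -0.12079286]
```

{"fn": "carry_out", "kwargs": {"fingers": [0.1,0.1,0.1,0.1,0.1], "slide": [[0,0,0],[0,0,0],[0,0,0],[0,0,0],[0,0,0]], "yaw": [-0.08,-0.16,-0.24,-0.32,-0.4]}}

```text
t: 5.57
eef_pos: [0.6046, -0.0095, 0.0671]
ee_rot: [0.991, 0.136, 0.001, 0.0]
wrist_force: [-1.9, 0.6, 6.1]
finger_gap: 0.712
```

{"fn": "carry_out", "kwargs": {"fingers": [0.1,0.1,0.1,0.1,0.1], "slide": [[0,0,0],[0,0,0],[0,0,0],[0,0,0],[0,0,0]], "yaw": [-0.08,-0.16,-0.24,-0.32,-0.4]}}

```text
t: 5.98
eef_pos: [0.605, -0.0093, 0.0671]
ee_rot: [0.906, 0.423, 0.002, 0.0]
wrist_force: [-0.6, 1.2, 5.4]
finger_gap: 0.715
```

```bash
python3 - <<'E'
from h import *
need([.602,-.009,.066]); print(env.observe()["torque"])
for n,x,y in(("side",388,225),("top",375,195)):
    c=vision.capture(n)
    a=c["pixels"][y-60:y+60,x-80:x+80]; cv2.imwrite(f"pics/{n}4z.png",cv2.resize(a,None,fx=5,fy=5,interpolation=cv2.INTER_CUBIC))
E
```

```text
t 5.9833 pos [ 0.605  -0.0093  0.0671] tilt 0.19 yaw 0.873 q [ 0.31  0.4  -0.36  0.   -0.81  2.14] F [-0.6  1.2  5.4] gap 0.715
shift share [-0.008 -0.013  0.006] [-0.0017 -0.0025  0.0011]
[ 0.77179224  0.27775531 -0.03195737]
```

View pics/side4z.png

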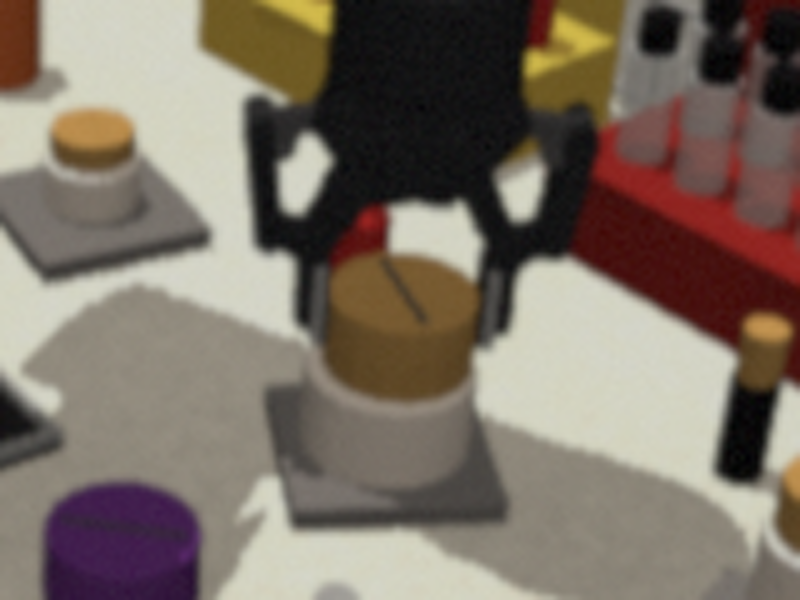

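View pics/top4z.png

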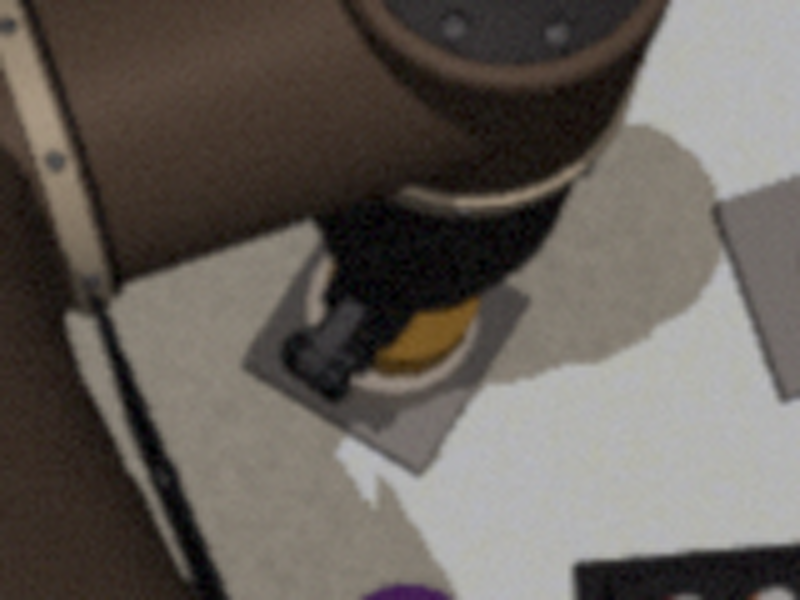

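```bash
python3 - <<'E'
from h import *
c=vision.capture("side")
f=lambda p:atz(c,p,.088)
for a,b in(((374.6,223.5),(399.2,222.7)),((385,216),(393,229.4))):
    d=f(b)-f(a); print(np.degrees(np.arctan2(d[1],d[0])),f(a),f(b))
E
```

```text
-33.28311619649756 [0.57947323 0.00313564 0.088     ] [ 0.62143321 -0.02440922  0.088     ]
-115.62199063267559 [0.61620698 0.01156855 0.088     ] [ 0.59403535 -0.03466166  0.088     ]
```

The line on the lid has turned from -33° to +64°, about 97° anticlockwise, and the lid is still seated on the jar. Next is lifting it.

{"fn": "carry_out", "kwargs": {"fingers": [0.1,0.1,0.1,0.1,0.1], "slide": [[0,0,-0.04],[0,0,-0.1],[0,0,-0.18],[0,0,-0.3],[0,0,-0.4]], "yaw": [0,0,0,0,0]}}

```text
t: 6.55
eef_pos: [0.6037, -0.0097, 0.1473]
ee_rot: [0.908, 0.42, 0.0, 0.0]
wrist_force: [0.1, 0.6, 0.1]
finger_gap: 0.713
```

```bash
python3 - <<'E'
from h import *
need([.435,.155,.147])
c=vision.capture("side"); x,y=388,215
a=c["pixels"][y-60:y+60,x-80:x+80]; cv2.imwrite(f"pics/side5z.png",cv2.resize(a,None,fx=5,fy=5,interpolation=cv2.INTER_CUBIC))
E
```

```text
t 6.55 pos [ 0.6037 -0.0097  0.1473] tilt 0.03 yaw 0.866 q [ 0.31  0.32 -0.27  0.   -0.98  2.13] F [0.1 0.6 0.1] gap 0.713
shift share [ 8.100e-02 -1.176e+00  1.000e-03] [ 1.620e-02 -2.352e-01  2.000e-04]
```

View pics/side5z.png

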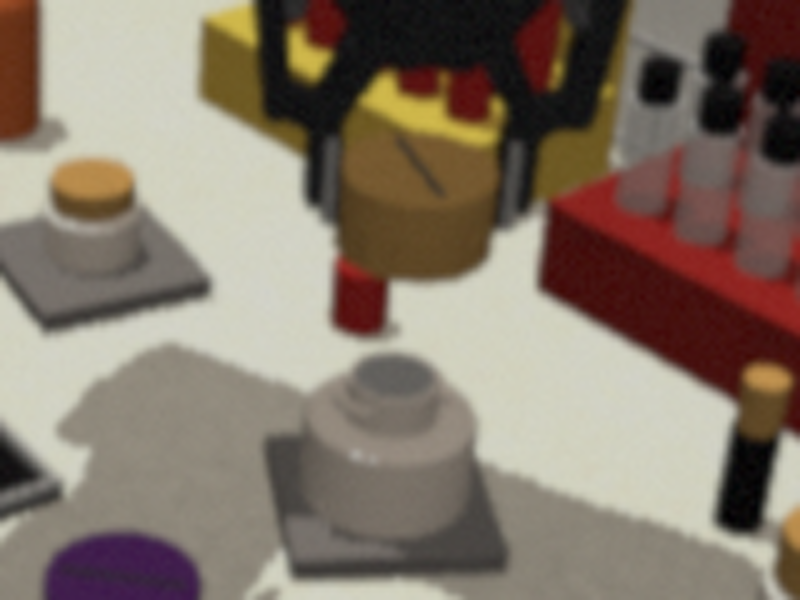

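{"fn": "carry_out", "kwargs": {"fingers": [0.1,0.1,0.1,0.1,0.1], "slide": [[0.01,-0.1,0],[0.02,-0.2,0],[0.03,-0.35,0],[0.04,-0.5,0],[0.04,-0.6,0]], "yaw": [0,0,0,0,0]}}

```text
t: 7.02
eef_pos: [0.5159, 0.0752, 0.146]
ee_rot: [0.908, 0.42, 0.0, -0.0]
wrist_force: [-0.4, -0.8, -0.9]
finger_gap: 0.713
```

{"fn": "carry_out", "kwargs": {"fingers": [0.1,0.1,0.1,0.1,0.1], "slide": [[0.01,-0.15,0],[0.02,-0.3,0],[0.03,-0.45,0],[0.04,-0.55,0],[0.04,-0.575,0]], "yaw": [0,0,0,0,0]}}

```text
t: 7.43
eef_pos: [0.4334, 0.1563, 0.1463]
ee_rot: [0.907, 0.42, 0.001, -0.0]
wrist_force: [0.4, 1.0, -0.6]
finger_gap: 0.711
```

{"fn": "carry_out", "kwargs": {"fingers": [0.1,0.1], "slide": [[0,0,0],[0,0,0]], "yaw": [0,0]}}

```text
t: 7.6
eef_pos: [0.4353, 0.155, 0.1459]
ee_rot: [0.907, 0.42, 0.001, -0.0]
wrist_force: [0.5, -0.5, -1.5]
finger_gap: 0.715
```

```bash
python3 - <<'E'
from h import *
need([.436,.156,.020])
for n,x,y in(("side",277,235),("top",296,280)):
    c=vision.capture(n)
    a=c["pixels"][y-60:y+60,x-80:x+80]; cv2.imwrite(f"pics/{n}6z.png",cv2.resize(a,None,fx=5,fy=5,interpolation=cv2.INTER_CUBIC))
E
```

```text
t 7.6 pos [0.4353 0.155  0.1459] tilt 0.06 yaw 0.867 q [ 0.77  0.09 -0.57  0.   -0.9   1.67] F [ 0.5 -0.5 -1.5] gap 0.715
shift share [ 0.006 -0.001  0.63 ] [ 1.100e-03 -1.000e-04  1.259e-01]
```

View pics/side6z.png

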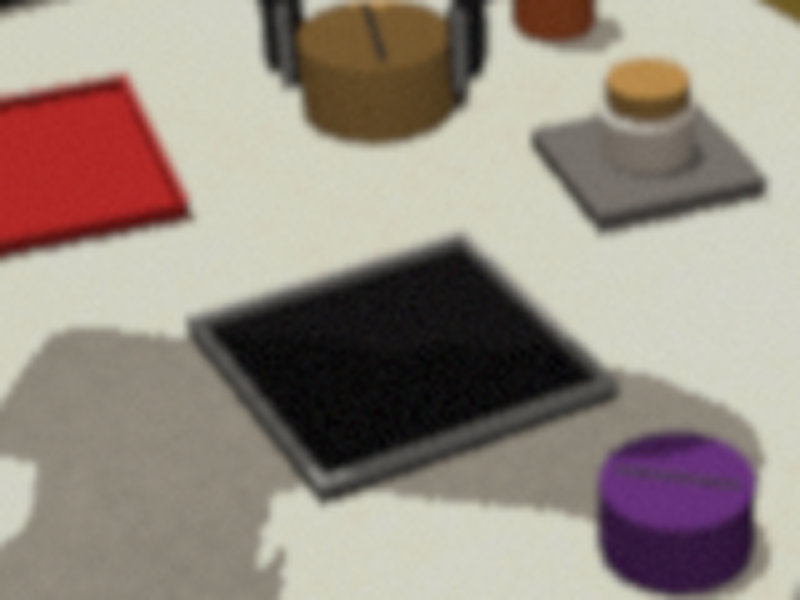

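View pics/top6z.png

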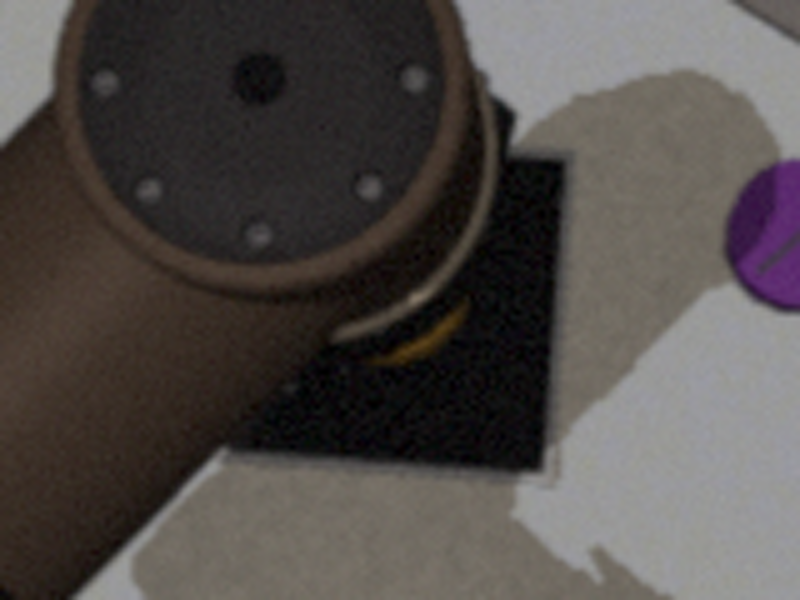

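{"fn": "carry_out", "kwargs": {"fingers": [0.1,0.1,0.1,0.1,0.1], "slide": [[0,0,0.12],[0,0,0.27],[0,0,0.42],[0,0,0.52],[0,0,0.54]], "yaw": [0,0,0,0,0]}}

```text
t: 8.12
eef_pos: [0.4338, 0.1525, 0.0341]
ee_rot: [0.908, 0.419, -0.003, 0.001]
wrist_force: [-0.7, -0.3, -0.5]
finger_gap: 0.715
```

{"fn": "carry_out", "kwargs": {"fingers": [0.1,0.1,0.1,0.1,0.1], "slide": [[0,0,0.03],[0,0,0.06],[0,0,0.08],[0,0,0.09],[0,0,0.09]], "yaw": [0,0,0,0,0]}}

```text
t: 8.53
eef_pos: [0.4353, 0.1549, 0.0196]
ee_rot: [0.908, 0.42, 0.0, -0.0]
wrist_force: [0.6, -0.3, -0.5]
finger_gap: 0.711
```

```bash
python3 - <<'E'
from h import *
need([.436,.156,.017])
E
```

```text
t 8.5333 pos [0.4353 0.1549 0.0196] tilt 0.04 yaw 0.866 q [ 0.77  0.29 -0.72  0.   -0.57  1.67] F [ 0.6 -0.3 -0.5] gap 0.711
shift share [ 0.007 -0.001  0.013] [ 0.0013 -0.0001  0.0026]
```

Lower the last couple of millimetres until it touches.

{"fn": "carry_out", "kwargs": {"fingers": [0.1,0.1,0.1], "slide": [[0,0,0.006],[0,0,0.012],[0,0,0.012]], "yaw": [0,0,0]}}

```text
t: 8.78
eef_pos: [0.4352, 0.155, 0.0172]
ee_rot: [0.908, 0.42, 0.0, -0.0]
wrist_force: [-0.6, -0.5, -0.9]
finger_gap: 0.712
```

{"fn": "carry_out", "kwargs": {"fingers": [0.1,0.1,0.1], "slide": [[0,0,0.003],[0,0,0.006],[0,0,0.006]], "yaw": [0,0,0]}}

```text
t: 9.03
eef_pos: [0.4352, 0.155, 0.017]
ee_rot: [0.908, 0.42, 0.0, -0.0]
wrist_force: [-6.2, -0.8, 16.6]
finger_gap: 0.708
```

```bash
python3 - <<'E'
from h import *
need([.436,.156,.017])
c=vision.capture("side");x,y=277,235
a=c["pixels"][y-60:y+60,x-80:x+80]; cv2.imwrite(f"pics/side7z.png",cv2.resize(a,None,fx=5,fy=5,interpolation=cv2.INTER_CUBIC))
E
```

```text
t 9.0333 pos [0.4352 0.155  0.017 ] tilt 0.05 yaw 0.867 q [ 0.77  0.29 -0.72  0.   -0.56  1.67] F [-6.2 -0.8 16.6] gap 0.708
shift share [ 0.006 -0.    -0.   ] [ 0.0012 -0.     -0.    ]
```

View pics/side7z.png

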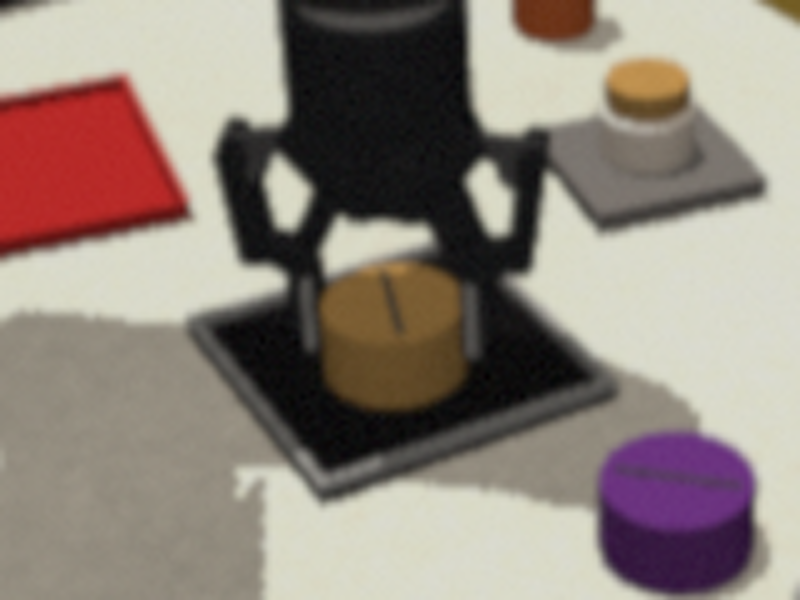

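The lid is on the tray floor: contact force is 17 N and the TCP is at 0.017 m, as expected. It is centred in the tray, so I'll release it and retreat.

{"fn": "carry_out", "kwargs": {"fingers": [-0.7,-1,-1,-1,-1], "slide": [[0,0,0],[0,0,0],[0,0,0],[0,0,0],[0,0,0]], "yaw": [0,0,0,0,0]}}

```text
t: 9.5
eef_pos: [0.4349, 0.1547, 0.0156]
ee_rot: [0.908, 0.42, -0.0, 0.0]
wrist_force: [-0.5, -0.3, -0.2]
finger_gap: 1.001
```

{"fn": "carry_out", "kwargs": {"fingers": [-1,-1,-1,-1,-1], "slide": [[0,0,-0.05],[0,0,-0.15],[0,0,-0.3],[0,0,-0.5],[0,0,-0.6]], "yaw": [0,0,0,0,0]}}

```text
t: 9.92
eef_pos: [0.4361, 0.1554, 0.1393]
ee_rot: [0.908, 0.42, 0.002, -0.0]
wrist_force: [1.8, 1.3, 0.3]
finger_gap: 1.003
```

{"fn": "carry_out", "kwargs": {"fingers": [-1,-1,-1,-1,-1], "slide": [[0.1,0.1,-0.1],[0.2,0.2,-0.15],[0.3,0.3,-0.2],[0.4,0.4,-0.2],[0.4,0.4,-0.2]], "yaw": [0,0,0,0,0]}}

```text
t: 10.33
eef_pos: [0.5521, 0.1645, 0.1757]
ee_rot: [0.908, 0.419, 0.001, 0.0]
wrist_force: [-0.4, 1.1, 0.7]
finger_gap: 0.995
```

```bash
python3 - <<'E'
from h import *
need([.436,.156,.017])
s=vision.capture("side");t=vision.capture("top")
for n,c,x,y in(("side",s,277,235),("top",t,296,280)):
    a=c["pixels"][y-60:y+60,x-80:x+80]; cv2.imwrite(f"pics/{n}8z.png",cv2.resize(a,None,fx=5,fy=5,interpolation=cv2.INTER_CUBIC))
for q in("lid","tray"):
  for n,c in(("s",s),("t",t)): print(q,n,[(round(d["p"],2),d["position"]) for d in vision.pinpoint(q,c)])
E
```

```text
t 10.3333 pos [0.5521 0.1645 0.1757] tilt 0.11 yaw 0.866 q [ 0.63  0.25 -0.3   0.   -1.02  1.81] F [-0.4  1.1  0.7] gap 0.995
shift share [-0.41  -0.415  0.793] [-0.0819 -0.0831  0.1585]
lid s [(0.85, [331.0, 284.5]), (0.73, [276.4, 246.7])]
lid t [(0.98, [374.8, 270.5]), (0.9, [299.7, 281.6])]
tray s [(0.82, [278.1, 246.8]), (0.67, [203.6, 211.9])]
tray t [(0.95, [299.4, 282.5])]
```

View pics/side8z.png

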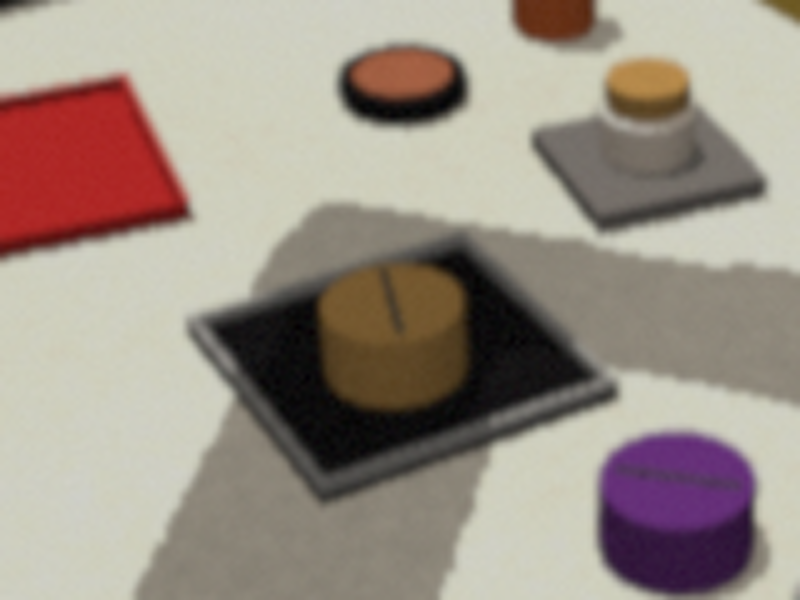

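View pics/top8z.png

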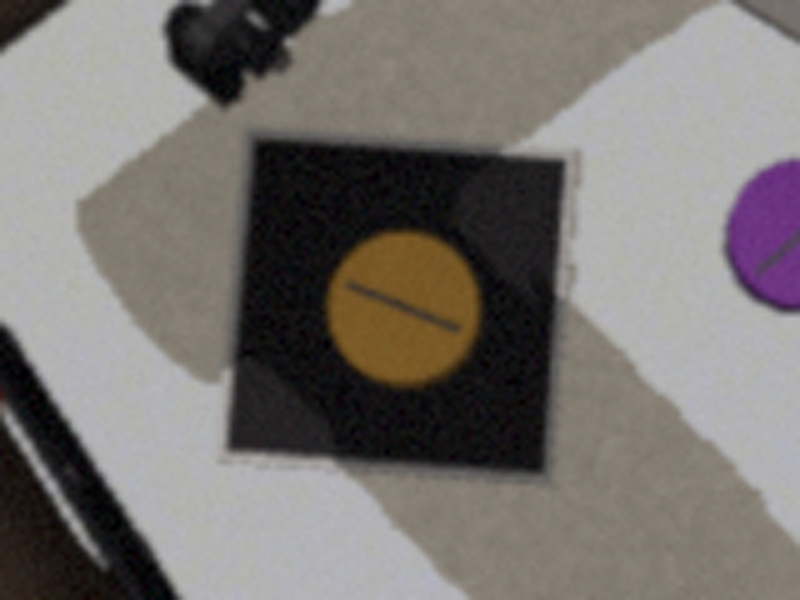

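The lid lies flat and centred in the empty tray, at about (404,308) in the zoomed top view, against a tray centre of about (402,307). The gripper is well clear of it.

```bash
python3 -c "
from h import *
print(workorder.close_job())"
```

```text
the job is handed in; nothing more can be done
None
```

The brass lid of the widest jar is off and lying in the empty black tray, right way up and released. I handed the job in, which reports no verdict. At the last reading before that, 10.3 s of the 42 s had passed.

**What I did:** I gripped the lid at 40 N and unscrewed it by turning the gripper 97° anticlockwise. I then lifted it straight off, lowered it onto the tray floor until the wrist force read about 17 N, let go and moved clear.

**What the checks showed:**
- **Unscrewing:** the line on the lid's top turned about 98° in the side view, with the lid still seated on the jar.
- **Placing:** the last pictures show the lid flat and within about 1–2 mm of the tray's centre. At contact the gripper's height put its underside at about 4 mm, the level of the tray floor.
- **Clearance:** the gripper is fully open and more than 0.15 m above the lid, and the wrist force is about zero.

**What disagreed:**
- The tray centre estimates differed by up to about 5 mm between methods, and the lid outline fits by about 6 mm between the two cameras. Both stayed well inside the tolerances.
- On closing on the lid there was a harmless vertical force of about 6 N.

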